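# True up a pewter vase foot on the marking-out plate

## Robot

A 7-joint arm with a two-finger parallel gripper is mounted at the origin on the work surface. World frame = base frame: x ahead of the robot, y to its left, z up, the work surface at z = 0. Lengths are in m, angles in rad, forces in N, time in s.
With the tool pointing down it reaches from about 0.4 to 0.75 m from the base axis. Payload 19.5 kg.
Tool frame: the origin (TCP) lies on the mounting face of the last link; the fingertips stand 173 mm ahead of it and the grasp point (between the pads) lies 155 mm ahead of it; x points along the fingers, z is the direction in which the jaws open and shut, and the axes are right-handed (so a half turn about x gives the same grasp; the last joint's range is limited). The gripper opens to 85 mm and grips with 20 to 120 N. Pads are 22 mm wide; open, the fingers measure 114 mm over their backs; the gripper's body (76 mm by 85 mm) begins 54 mm behind the grasp point. The pads swing forward as they close: fully open they stand 13 mm farther back than shut.
Start: joints at [1.169, 0.707, -0.028, 1.485, 0.022, 0.951, -0.075], TCP at [0.202, -0.538, 0.405] pointing down, gripper open.
Joint ranges: [-2.71, 2.71], [-0.32, 2.16], [-1.57, 1.52], [0, 2.45], [-1.46, 4.6], [0, 2.02], [-2.83, 2.83]. Speed limits (rad/s): [1.89, 1.89, 2.57, 2.57, 3.01, 3.01, 3.01].

## Interface

Orientations are given as a rotation vector (axis times angle).
In Python, from bench import get_obs, get_image, camera_model, hand_in gives the robot as it stands.
- The arm moves only by the shell command python3 -m jog 'ROWS' [FORCE]. ROWS is JSON, a list of rows, each an object of numbers: "hand": the opening, from 0 (shut) to 1 (fully open); "tx", "ty", "tz": the shift along the tool's x, y, z in mm; "spin": the turn about the tool's x in degrees. In form: [{"hand": .., "tx": .., "ty": .., "tz": .., "spin": ..}, ...]. A call has 1 to 10 rows; each row shifts and turns the commanded pose from where the row before left it, along the tool's axes as they then stand; what a row does not reach is not made up. A row lasts 1/10 s, in which the tool goes at most 50 mm and 8.59 degrees, less where a joint would pass 70% of its speed; a pose out of reach is approached as far as the arm can. A call with a gripper value outside its range is refused whole. The fingers move at their own pace and stop on an object; FORCE is the grip in N (left out, the last holds). Time passes only in rows, so rows that do not move let the fingers close. It gives the time, the measured TCP pose, the force and the opening at its end, in the units of the state.
- get_obs(): the state, without advancing time (a new reading comes with each control period).
- get_image(name): name is "scene" or "top" or "wrist"; returns the picture (420x560x3 uint8, blue, green, red); there is no depth.
- camera_model(name): a dict with "K" (3x3 intrinsics, pixels), "pose" (4x4, takes a point from camera to world coordinates). Camera axes: x right, y down, z forward; pixel columns grow to the right and rows downward; lengths in m; the calibration is good to about 2 mm. A picture is of the moment at which its call begins: read the wrist's pose just before it. camera_model takes no time and is no camera call; for the wrist camera it gives the pose at the moment of the call.
- hand_in(): hands the job in, once; it reports no verdict.
The state is a dict: "time_s": time; "joint_positions": joint angles; "qvel": joint speeds; "joint_torque": joint torques, N m; "eef_pos": TCP position; "orientation": TCP orientation; "ft_force": force on the tool from outside, world axes, zero at the start; "ft_torque": the same for the moment, N m; "width": finger opening in m.
Only numpy, scipy, OpenCV 4.12 (cv2) and the standard library are available. Lean on these libraries where they do the work, as an engineer would, in place of code of your own. Each camera call takes 0.05 s, during which the arm holds its last target.

## Task

Without gripping or lifting it, tap the stepped pewter vase foot with the fingers alternately on its left and right long sides (left first, as seen from the robot) until its centre line lies on the scribed line that runs to the stop pin to within 3 mm and 2 degrees, and let go of it. Then push it along that line until its far end is home on the stop pin, press it there for a second with a steady push of about 10 N and back off, leaving it home and still true to the line. The metal is soft: never push on it with more than 15 N, and leave the other things alone.

Things in the scene. Friction and masses are not known exactly. Their poses are not given: they have to be found in the camera images.
- stand: fixed steel marking-out plate, 300 x 300 mm, its top 40 mm above the bench. Origin: centre of its underside; x along the scribed line that runs to the stop pin (away from the robot, up to 0.25 rad askew), y to the left, z up. Two thin light lines, 280 mm long, are scribed on the top along x and y and cross at its centre; the line along x is the one to centre on
- mark (a point): crossing of the scribed lines, on the plate's top face; axes as the plate's
- foot_center (a point): centre of the vase foot, 12 mm above its underside, axes as the foot's. Starts 14 to 32 mm short of home, up to 12 mm beside the line. About 0.7 kg (varies by a quarter), smooth metal; slides under about 1.5 to 4 N of push and stays where it is left. Tapped on a long side 55 mm from the middle, it turns about a point some 65 mm beyond its middle
- foot: loose pewter vase foot, a two-step plinth 24 mm high; origin: centre of its underside. Lower step 140 mm (x) by 92 mm (y), 4 to 18 mm up; upper step 128 x 87 mm above it, brass-edged; underneath four 12 mm square feet at x +-35, y +-30 mm. x: its long axis, towards the pin (at the start up to 0.34 rad askew to the line); y: its left
- stop: fixed round steel stop pin, 12 mm in diameter, 18 mm high, standing on the scribed x line, its axis 76 mm from the crossing; origin: centre of its underside. At home the foot's far short end touches it and the foot's centre is over the crossing
- weight: bystander: small brass weight with a knob, 30 mm wide and 28 mm high, on the plate's far left corner; origin at its underside
- finial: bystander: small turned pewter finial, 28 mm wide and 31 mm high, on the plate's near right corner; origin at its underside
- spool: bystander: thick metal ring, 60 mm wide and 28 mm high, on the bench left of the plate; origin at its underside
- pliers: bystander: dark steel tongs, 140 mm long, lying on the bench right of the plate; origin at its middle
- hammer: bystander: hammer lying on the bench far to the right; origin at its middle
- cup: bystander: pewter cup, 64 mm wide and 75 mm high, on the bench far to the left; origin at its underside
- dish: bystander: dark steel bowl, 100 mm wide and 35 mm high, on the bench far to the right; origin at its underside
Mind the look-alikes: they are no part of the job. What is shaped like the foot but orange or red is not meant.

How it is judged:
On the way, in this order (a step that is already met when the one before it is completed fails the run):
1. the foot is tapped on its left long side (contact force between the fingers and foot above 0.5 N and y of the grasp point in the frame of foot_center above 0.035 m), for 0.03 s.
2. then on its right long side (contact force between the fingers and foot above 0.5 N and y of the grasp point in the frame of foot_center below -0.035 m), for 0.03 s.
3. the foot's centre is within 3 mm of the scribed line to the pin and its long axis within 0.04 rad of it, at rest, the fingers off it (y of foot_center in the frame of mark between -0.003 and 0.003 m and angle between the x axis of stand and the x axis of foot_center, either way round below 0.04 rad and contact force between each of the arm, the fingers and foot below 0.05 N and linear speed of foot below 0.01 m/s), for 0.2 s.
4. the fingers press the foot onto the stop pin with more than 2 N on the pin (contact force between foot and stop above 2 N and contact force between the fingers and foot above 2 N), for 0.3 s.
At the end, for the whole second after the job is handed in: the foot lies flat on the plate at rest, its centre within 3 mm of the scribed line to the pin and within 2.5 mm of home along it, its long axis within 0.04 rad of the line, released (y of foot_center in the frame of mark between -0.003 and 0.003 m and angle between the x axis of stand and the x axis of foot_center, either way round below 0.04 rad and x of foot_center in the frame of mark between -0.0025 and 0.0025 m and z of foot_center in the frame of mark between -0.015 and 0.015 m and linear speed of foot below 0.005 m/s and angle between foot_center's own z axis and vertical below 0.03 rad); the robot touches nothing.
It fails at once if the foot is pushed with more than 15 N (contact force between any of the fingers, the arm and foot above 15 N).
It fails at once if the foot is lifted or tipped (z of foot_center in the frame of mark above 0.017 m or angle between foot_center's own z axis and vertical above 0.12 rad).
It fails at once if another thing is disturbed (moved more than 10 mm) (distance of any of weight, finial, spool, pliers, hammer, cup, dish from where it was at the start of the episode above 0.01 m).
It also fails if it takes over 56 s, if anything falls off the work surface, if the arm or the gripper's body presses on something with over 40 N, if the wrist force passes 120 N, or if a joint passes its speed limit or range.

## Working session

There is one attempt and no reset: what is moved stays moved. The work goes in short steps, Python scripts to look and compute and a shell command to move; the robot and the scene stay as the last step left them, time stands still between calls to the robot, and variables do not carry over. Pictures are saved under pics/ and viewed, and the job is handed in when it is done.

```bash
mkdir -p pics; ls
python3 - <<'E'
from bench import *
import cv2
o=get_obs()
print({k:o[k] for k in('time_s','eef_pos','orientation','ft_force','width')})
for n in('scene','top'):
    cv2.imwrite(f'pics/{n}0.png',get_image(n)); m=camera_model(n); print(n,m)
E
```

```text
pics
{'time_s': 0.0, 'eef_pos': array([ 0.20241614, -0.53811397,  0.40423453]), 'orientation': array([ 0.94084487,  1.35916414, -0.93984225]), 'ft_force': array([ 0.76193414, -0.17027845,  0.19934295]), 'width': 0.08548450086408782}
scene {'K': array([[497.54645217,   0.        , 284.87515401],
       [  0.        , 497.54645217, 213.55394993],
       [  0.        ,   0.        ,   1.        ]]), 'pose': array([[-0.81221372,  0.40029015, -0.42435441,  1.01704516],
       [ 0.58305144,  0.5333746 , -0.61283158,  0.76424908],
       [-0.01897058, -0.74517067, -0.66660392,  0.89894352],
       [ 0.        ,  0.        ,  0.        ,  1.        ]])}
top {'K': array([[483.14369527,   0.        , 276.68507404],
       [  0.        , 483.14369527, 206.62618341],
       [  0.        ,   0.        ,   1.        ]]), 'pose': array([[ 2.69928898e-02, -9.96193767e-01,  8.28816152e-02,
         3.59039804e-01],
       [-9.99635579e-01, -2.69251279e-02,  1.93539182e-03,
         2.01086079e-03],
       [ 3.03572821e-04, -8.29036533e-02, -9.96557521e-01,
         1.52072143e+00],
       [ 0.00000000e+00,  0.00000000e+00,  0.00000000e+00,
         1.00000000e+00]])}
```

View pics/scene0.png

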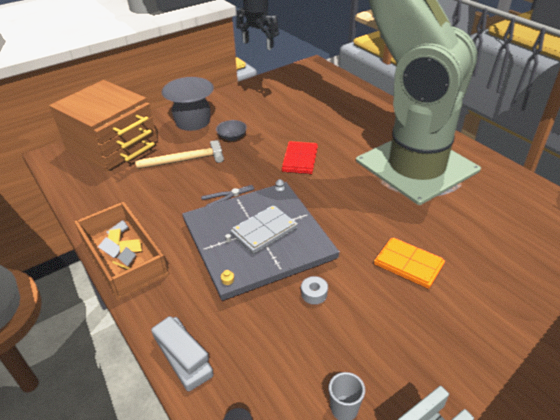

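View pics/top0.png

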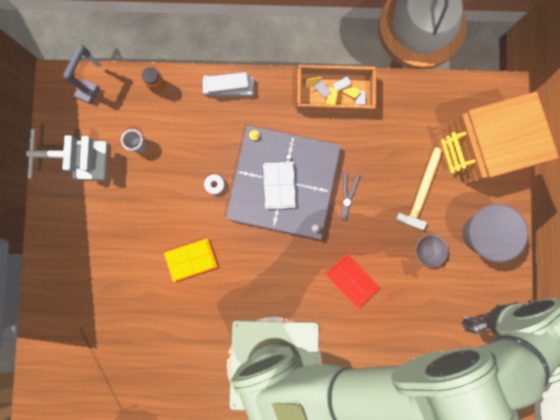

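Run:
```python
import cv2
a=cv2.imread('pics/top0.png')[100:240,210:400]
cv2.imwrite('pics/top0c.png',cv2.resize(a,None,fx=4,fy=4,interpolation=cv2.INTER_CUBIC))
```

```text
(no output)
```

View pics/top0c.png

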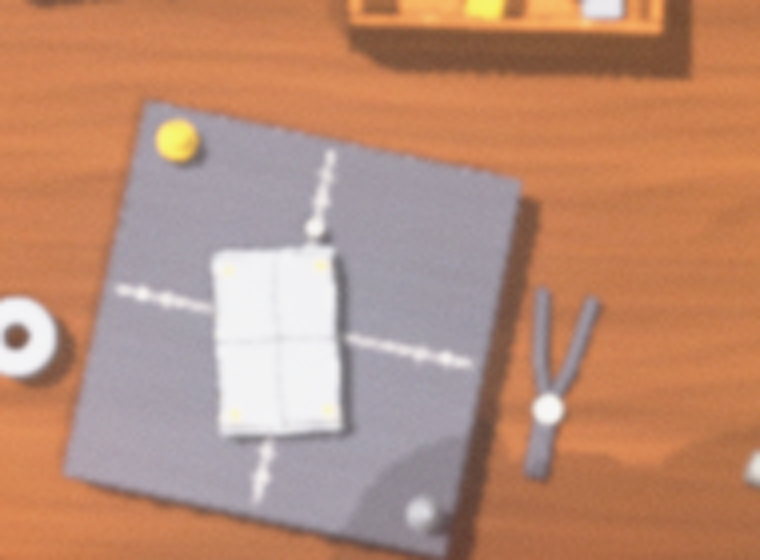

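The foot is the pale grey plinth on the plate at (279,186) in the top view. The orange one (190,260) and the red one (352,281) are on the bench and are the look-alikes. The stop pin is at about (288,157), the weight at (254,135) and the finial at (315,229).

```bash
cat > h.py <<'E'
from bench import *
import numpy as np, cv2
from scipy.spatial.transform import Rotation as R
def ray(m,uv,z):
    uv=np.atleast_2d(uv).astype(float); K=m['K'];P=m['pose']
    d=np.c_[uv,np.ones(len(uv))]@np.linalg.inv(K).T@P[:3,:3].T
    t=(z-P[2,3])/d[:,2]
    return P[:3,3]+t[:,None]*d
def proj(m,X):
    X=np.atleast_2d(X);P=m['pose'];c=(X-P[:3,3])@P[:3,:3];q=c@m['K'].T
    return q[:,:2]/q[:,2:]
def rect(m,mask,z):
    cs=cv2.findContours(mask,cv2.RETR_EXTERNAL,cv2.CHAIN_APPROX_NONE)[0]
    c=max(cs,key=cv2.contourArea)[:,0,:]
    w=ray(m,c,z)[:,:2]
    r=cv2.minAreaRect((w*1000).astype(np.float32))
    return r,c
E
python3 - <<'E'
from h import *
im=cv2.imread('pics/top0.png');m=camera_model('top')
hsv=cv2.cvtColor(im,cv2.COLOR_BGR2HSV)
for p in [(258,150),(279,195),(270,175),(290,153),(288,157),(245,176)]: print(p,hsv[p[1],p[0]],im[p[1],p[0]])
# plate: low sat / bluish
pm=((im[...,0].astype(int)-im[...,2]>-10)).astype(np.uint8)*255
pm[:, :225]=0;pm[:,345:]=0;pm[:120]=0;pm[245:]=0
pm=cv2.morphologyEx(pm,cv2.MORPH_CLOSE,np.ones((9,9)))
print('plate',rect(m,pm,.04)[0])
fm=(hsv[...,2]>205).astype(np.uint8)*255
fm[:,:258]=0;fm[:,302:]=0;fm[:157]=0;fm[213:]=0
fm=cv2.morphologyEx(fm,cv2.MORPH_OPEN,np.ones((5,5)))
print('foot',rect(m,fm,.06)[0])
def cen(cx,cy,r,th=190):
    g=hsv[cy-r:cy+r+1,cx-r:cx+r+1,2].astype(float);g=np.clip(g-th,0,None)
    yy,xx=np.mgrid[cy-r:cy+r+1,cx-r:cx+r+1];return (xx*g).sum()/g.sum(),(yy*g).sum()/g.sum()
print('pin',ray(m,[cen(288,157,2)],.058))
o=cv2.resize(np.hstack([pm,fm]),None,fx=.7,fy=.7);cv2.imwrite('pics/m0.png',o)
E
```

```text
(258, 150) [138  18 171] [171 159 166]
(279, 195) [120   2 237] [237 235 235]
(270, 175) [120   1 244] [244 243 243]
(290, 153) [161  10 206] [203 198 206]
(288, 157) [ 10   3 244] [241 242 244]
(245, 176) [134  16 176] [176 165 170]
plate ((559.9205322265625, -13.469406127929688), (295.9250183105469, 295.70477294921875), 79.4154052734375)
foot ((548.1031494140625, 0.44952392578125), (139.0016326904297, 91.31437683105469), 4.145545482635498)
pin [[ 0.63606228 -0.02635265  0.058     ]]
```

View pics/m0.png

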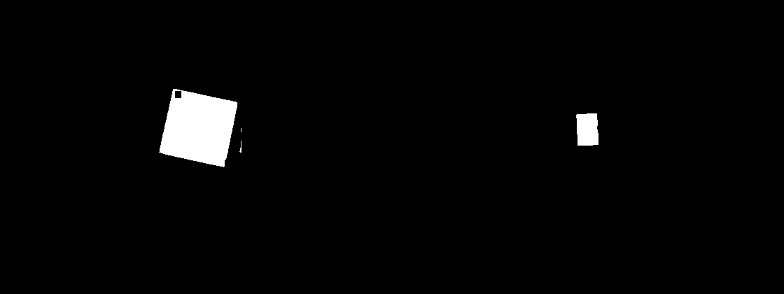

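Run:
```python
from h import *
o=get_obs(); Rm=R.from_rotvec(o['orientation']).as_matrix(); print(np.round(Rm,3))
m=camera_model('wrist'); P=m['pose']; print(np.round(m['K'],1))
print('cam in tool',np.round(Rm.T@(P[:3,3]-o['eef_pos']),4)); print(np.round(Rm.T@P[:3,:3],3))
im=cv2.imread('pics/top0.png')
```

```text
[[-0.     0.936  0.352]
 [ 0.001  0.352 -0.936]
 [-1.    -0.    -0.001]]
[[296.3   0.  278.6]
 [  0.  296.3 206.7]
 [  0.    0.    1. ]]
cam in tool [0.0315 0.0739 0.0001]
[[-0.    -0.289  0.957]
 [ 0.    -0.957 -0.289]
 [ 1.     0.     0.   ]]
```

```bash
python3 -m jog '[{"hand":0,"ty":33,"tz":-32},{"hand":0,"ty":33,"tz":-32},{"hand":0,"ty":33,"tz":-32},{"hand":0,"ty":33,"tz":-32},{"hand":0,"ty":33,"tz":-32},{"hand":0,"ty":33,"tz":-32},{"hand":0,"ty":33,"tz":-32},{"hand":0,"ty":33,"tz":-32},{"hand":0,"ty":33,"tz":-32},{"hand":0,"ty":33,"tz":-32}]' 20
```

```text
$[0]: bad value
```

```bash
python3 -m jog '[{"hand":0,"tx":0,"ty":33,"tz":-32,"spin":0},{"hand":0,"tx":0,"ty":33,"tz":-32,"spin":0},{"hand":0,"tx":0,"ty":33,"tz":-32,"spin":0},{"hand":0,"tx":0,"ty":33,"tz":-32,"spin":0},{"hand":0,"tx":0,"ty":33,"tz":-32,"spin":0},{"hand":0,"tx":0,"ty":33,"tz":-32,"spin":0},{"hand":0,"tx":0,"ty":33,"tz":-32,"spin":0},{"hand":0,"tx":0,"ty":33,"tz":-32,"spin":0}]' 20; python3 -c "
from bench import *;print(get_obs()['time_s'],get_obs()['orientation'])"
```

```text
time_s: 0.9
eef_pos: [0.3598, -0.2039, 0.4047]
orientation: [0.94, 1.358, -0.94]
ft_force: [1.6, -0.7, 0.3]
width: 0.0002
0.9 [ 0.9404782   1.35825399 -0.9403788 ]
```

```bash
python3 -m jog '[{"hand":0,"tx":0,"ty":34,"tz":-32,"spin":0},{"hand":0,"tx":0,"ty":34,"tz":-32,"spin":0},{"hand":0,"tx":0,"ty":34,"tz":-32,"spin":0},{"hand":0,"tx":0,"ty":34,"tz":-32,"spin":0},{"hand":0,"tx":0,"ty":34,"tz":-32,"spin":7.7},{"hand":0,"tx":0,"ty":0,"tz":0,"spin":7.7},{"hand":0,"tx":0,"ty":0,"tz":0,"spin":7.7},{"hand":0,"tx":0,"ty":0,"tz":0,"spin":7.7},{"hand":0,"tx":0,"ty":0,"tz":0,"spin":0},{"hand":0,"tx":0,"ty":0,"tz":0,"spin":0}]'
python3 - <<'E'
from h import *
import pickle
o=get_obs();m=camera_model('wrist');im=get_image('wrist');cv2.imwrite('pics/w1.png',im);pickle.dump((o,m),open('w1.pkl','wb'))
Rm=R.from_rotvec(o['orientation']).as_matrix();print(o['eef_pos'],np.round(Rm,3).tolist())
t=get_image('top');cv2.imwrite('pics/top1.png',t);s=get_image('scene');cv2.imwrite('pics/scene1.png',s)
E
```

```text
time_s: 1.9
eef_pos: [0.4622, 0.0041, 0.4046]
orientation: [1.336, 1.122, -1.336]
ft_force: [-0.6, 0.7, 0.2]
width: 0.0001
[0.46217375 0.00407794 0.40461548] [[-0.0, 0.985, -0.173], [-0.0, -0.173, -0.985], [-1.0, -0.0, 0.0]]
```

View pics/w1.png

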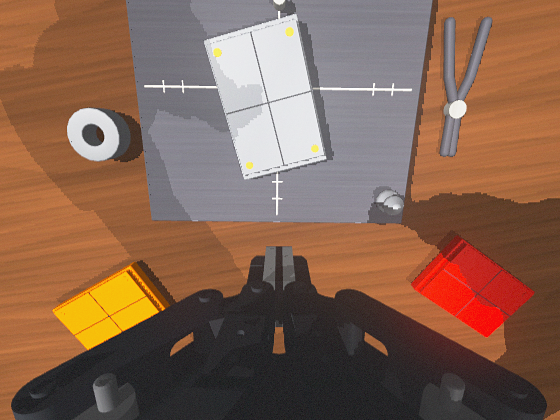

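View pics/scene1.png

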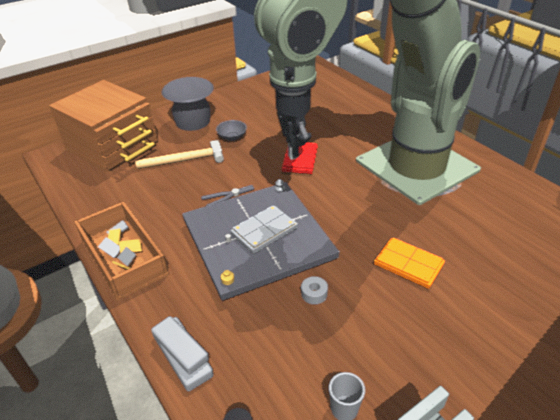

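Wrist view: the foot's top centre is near (268,103) and its brass dots are at (218,53), (289,32), (314,148) and (249,166). The y line runs along row ~89, the x line is at column ~277, the pin is at (279,2) and the finial is at (390,200). The pose matches the description (grey, on the plate).

```bash
cat > meas.py <<'E'
from h import *
import itertools
def fit(p):
    c=p.mean(0);u,s,vt=np.linalg.svd(p-c);return c,vt[0]
def meas(im,m,plate=None,tcp=None,dbg=None):
    hsv=cv2.cvtColor(im,cv2.COLOR_BGR2HSV);g=cv2.cvtColor(im,cv2.COLOR_BGR2GRAY)
    # brass corner dots on top of the foot (z=.064), inside plate zone
    y=cv2.inRange(hsv,(20,110,110),(34,255,255))
    n,l,st,cen=cv2.connectedComponentsWithStats(y)
    W=ray(m,cen,.064)
    ok=[i for i in range(1,n) if 8<=st[i,4]<=250 and np.hypot(W[i,0]-.555,W[i,1]+.005)<.11]
    D=W[ok][:,:2]; print('dots',np.round(cen[ok],1).tolist())
    if plate is None: plate=(np.array([.56,-.0135]),-10.1*np.pi/180)
    c0,a0=plate; ex=np.array([np.cos(a0),np.sin(a0)]);ey=np.array([-ex[1],ex[0]])
    best=None
    for q in itertools.combinations(D,4):
        q=np.array(q);c=q.mean(0);a=np.arctan2(*(((q-c)@ey))[::-1]) if 0 else None
        r=cv2.minAreaRect((q*1000).astype(np.float32)); 
        if best is None or abs(max(r[1])-110)+abs(min(r[1])-70)<best[0]: best=(abs(max(r[1])-110)+abs(min(r[1])-70),q,r)
    q=best[1];c=q.mean(0);r=best[2]
    o=q[np.argsort((q-c)@ex)]
    near=o[:2][np.argsort(o[:2]@ey)];far=o[2:][np.argsort(o[2:]@ey)]
    d=(far-near).sum(0);yaw=np.arctan2(d[1],d[0])
    print('dot rect',np.round(r[1],1))
    # lines
    th=cv2.morphologyEx(g,cv2.MORPH_TOPHAT,np.ones((9,9)))
    v,u=np.nonzero(th>28); w=ray(m,np.c_[u,v],.04)[:,:2]
    L=np.c_[(w-c0)@ex,(w-c0)@ey]
    fz=np.c_[(w-c)@[np.cos(yaw),np.sin(yaw)],(w-c)@[-np.sin(yaw),np.cos(yaw)]]
    off=(abs(fz[:,0])>.085)|(abs(fz[:,1])>.062)
    sy=off&(abs(L[:,0])<.012)&(abs(L[:,1])<.14)
    sx=off&(abs(L[:,1])<.012)&(abs(L[:,0])<.14)&~((L[:,0]>.055)&(L[:,0]<.1))
    for nm,s,k in(('y',sy,0),('x',sx,1)):
        for _ in range(4):
            if s.sum()<5: break
            A=np.polyfit(L[s,1-k],L[s,k],1);res=abs(L[:,k]-np.polyval(A,L[:,1-k]));s=s&(res<.0022)
        print(nm,s.sum(),np.round(A,5),'span',np.round([L[s,1-k].min(),L[s,1-k].max()],3) if s.any() else None)
        if nm=='y':Ay=A
        else:Ax=A
    if dbg:
        b=im.copy();b[v[sx|sy],u[sx|sy]]=(0,0,255);cv2.imwrite(dbg,b)
    return c,yaw,Ax,Ay,(c0,a0)
def rel(c,yaw,Pl):
    c0,a0=Pl;ex=np.array([np.cos(a0),np.sin(a0)]);ey=np.array([-ex[1],ex[0]])
    return np.round([(c-c0)@ex*1e3,(c-c0)@ey*1e3,np.degrees(yaw-a0)],2)
E
python3 - <<'E'
from meas import *
import pickle
o,m=pickle.load(open('w1.pkl','rb'));im=cv2.imread('pics/w1.png')
c,yaw,Ax,Ay,Pl=meas(im,m,dbg='pics/w1d.png')
print(c,yaw,rel(c,yaw,Pl))
print('pin px guess',proj(m,[.6348,-.0268,.058]))
E
```

```text
dots [[289.2, 31.3], [217.1, 52.0], [314.4, 148.0], [249.1, 164.9]]
dot rect [109.9  69.9]
y 465 [0.0102 0.0042] span [-0.139  0.14 ]
x 72 [-0.00381  0.00194] span [-0.136 -0.098]
[ 0.55075295 -0.00086   ] 0.07578531398302095 [-11.32  10.82  14.44]
pin px guess [[279.16830594   1.92686108]]
```

View pics/w1d.png

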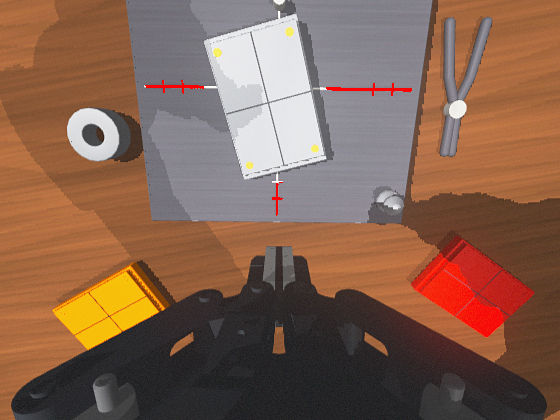

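Run:
```python
from h import *
import pickle
o,m=pickle.load(open('w1.pkl','rb'))
im=cv2.imread('pics/w1.png')
Rm=R.from_rotvec(o['orientation']).as_matrix()
for d in (.133,.155,.173):
  for y in(-.011,.011): print(d,y,np.round(proj(m,o['eef_pos']+Rm@[d,y,0]),1))
a=im[230:330,210:350];a=np.clip(a.astype(float)*1.8,0,255).astype(np.uint8)
cv2.imwrite('pics/w1f.png',cv2.resize(a,None,fx=5.5,fy=5.5,interpolation=cv2.INTER_CUBIC))
s=cv2.imread('pics/scene1.png')[90:190,250:350];s=np.clip(s.astype(float)*1.8,0,255).astype(np.uint8)
cv2.imwrite('pics/s1f.png',cv2.resize(s,None,fx=5.5,fy=5.5,interpolation=cv2.INTER_CUBIC))
```

```text
0.133 -0.011 [[278.4 333.3]]
0.133 0.011 [[278.4 286.2]]
0.155 -0.011 [[278.4 301.5]]
0.155 0.011 [[278.4 260.1]]
0.173 -0.011 [[278.4 281.6]]
0.173 0.011 [[278.4 244.1]]
```

View pics/w1f.png

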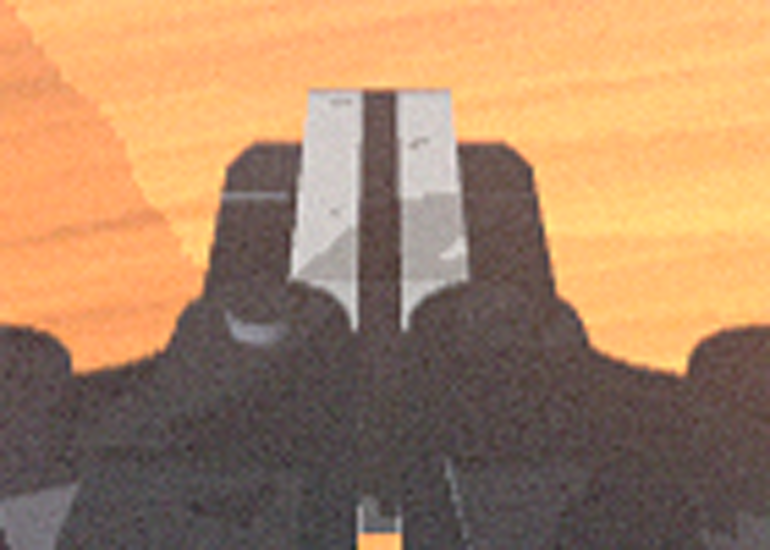

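View pics/s1f.png

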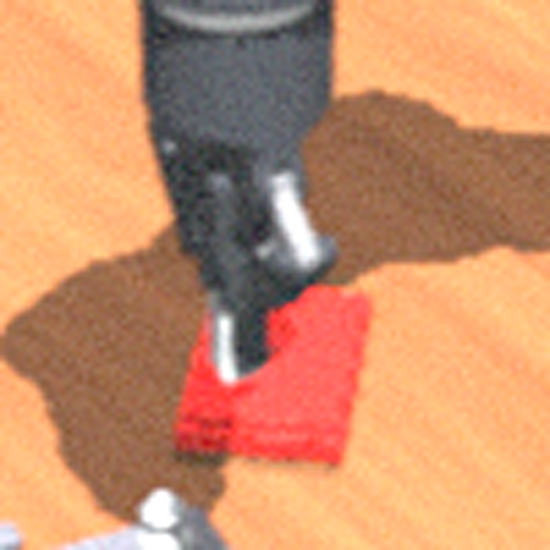

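```bash
python3 -m jog '[{"hand":0,"tx":0,"ty":40,"tz":-27,"spin":0.7},{"hand":0,"tx":0,"ty":40,"tz":-27,"spin":0},{"hand":0,"tx":0,"ty":40,"tz":-27,"spin":0},{"hand":0,"tx":20,"ty":0,"tz":-21,"spin":0},{"hand":0,"tx":42,"ty":0,"tz":0,"spin":0},{"hand":0,"tx":42,"ty":0,"tz":0,"spin":0},{"hand":0,"tx":42,"ty":0,"tz":0,"spin":0},{"hand":0,"tx":25,"ty":0,"tz":0,"spin":0},{"hand":0,"tx":14,"ty":0,"tz":0,"spin":0},{"hand":0,"tx":0,"ty":0,"tz":0,"spin":0}]'
python3 - <<'E'
from h import *
import pickle
for n in('wrist','scene'): cv2.imwrite(f'pics/{n}2.png',get_image(n))
E
```

```text
time_s: 3.05
eef_pos: [0.5989, 0.0818, 0.2186]
orientation: [1.346, 1.115, -1.349]
ft_force: [0.1, -0.4, 0.0]
width: -0.0005
```

View pics/wrist2.png

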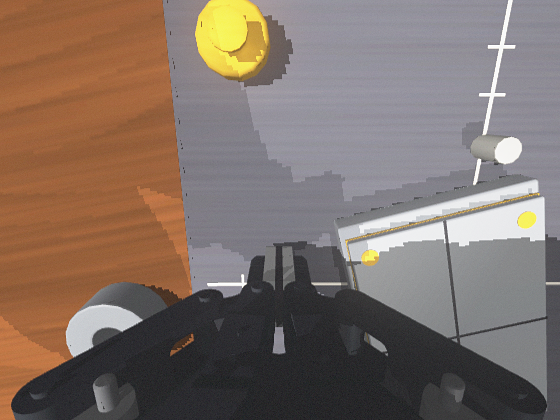

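View pics/scene2.png

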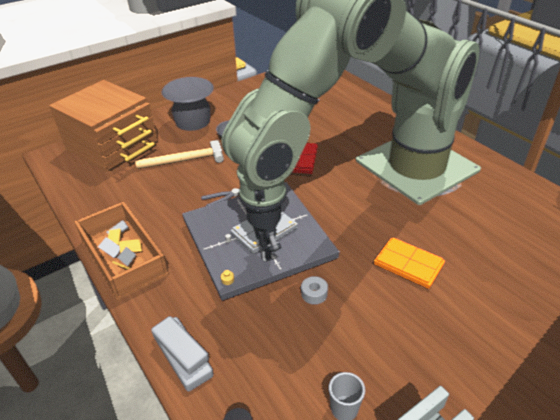

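```bash
python3 -m jog '[{"hand":0,"tx":0,"ty":0,"tz":4,"spin":0},{"hand":0,"tx":0,"ty":0,"tz":3,"spin":0},{"hand":0,"tx":0,"ty":0,"tz":2,"spin":0},{"hand":0,"tx":0,"ty":0,"tz":2,"spin":0},{"hand":0,"tx":0,"ty":0,"tz":2,"spin":0},{"hand":0,"tx":0,"ty":0,"tz":2,"spin":0}]';python3 -m jog '[{"hand":0,"tx":0,"ty":0,"tz":2,"spin":0},{"hand":0,"tx":0,"ty":0,"tz":2,"spin":0},{"hand":0,"tx":0,"ty":0,"tz":2,"spin":0}]'; python3 -m jog '[{"hand":0,"tx":0,"ty":0,"tz":2,"spin":0},{"hand":0,"tx":0,"ty":0,"tz":2,"spin":0}]'
```

```text
time_s: 3.75
eef_pos: [0.5962, 0.0672, 0.2198]
orientation: [1.348, 1.113, -1.348]
ft_force: [0.4, -0.4, -0.2]
width: 0.0
time_s: 4.05
eef_pos: [0.5951, 0.0615, 0.2197]
orientation: [1.348, 1.114, -1.347]
ft_force: [1.1, 2.1, -0.1]
width: 0.0001
time_s: 4.25
eef_pos: [0.5944, 0.0575, 0.2197]
orientation: [1.348, 1.114, -1.347]
ft_force: [1.0, 2.8, 1.2]
width: -0.0001
```

```bash
python3 -m jog '[{"hand":0,"tx":0,"ty":0,"tz":2,"spin":0},{"hand":0,"tx":0,"ty":0,"tz":2,"spin":0},{"hand":0,"tx":0,"ty":0,"tz":2,"spin":0}]';python3 -m jog '[{"hand":0,"tx":0,"ty":0,"tz":2,"spin":0},{"hand":0,"tx":0,"ty":0,"tz":2,"spin":0},{"hand":0,"tx":0,"ty":0,"tz":2,"spin":0},{"hand":0,"tx":0,"ty":0,"tz":2,"spin":0}]'
python3 - <<'E'
from h import *
im=get_image('wrist');m=camera_model('wrist');cv2.imwrite('pics/wrist3.png',im)
E
```

```text
time_s: 4.55
eef_pos: [0.5932, 0.0515, 0.2197]
orientation: [1.348, 1.113, -1.348]
ft_force: [1.2, 3.0, -0.3]
width: -0.0
time_s: 4.95
eef_pos: [0.5917, 0.0436, 0.2197]
orientation: [1.348, 1.113, -1.348]
ft_force: [1.4, 1.8, 0.3]
width: -0.0001
```

View pics/wrist3.png

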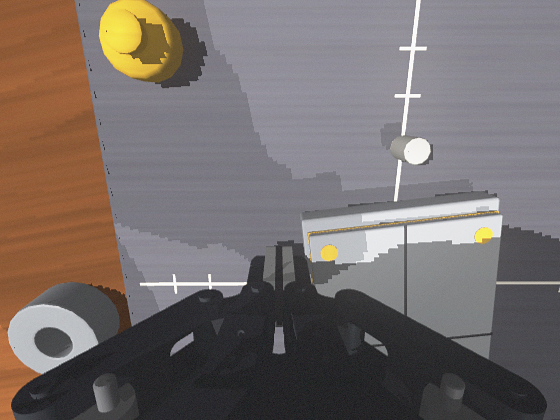

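```bash
python3 -m jog '[{"hand":0,"tx":0,"ty":0,"tz":-15,"spin":0},{"hand":0,"tx":-45,"ty":0,"tz":0,"spin":0},{"hand":0,"tx":-45,"ty":0,"tz":0,"spin":0},{"hand":0,"tx":-30,"ty":-30,"tz":20,"spin":0},{"hand":0,"tx":-30,"ty":-30,"tz":20,"spin":0},{"hand":0,"tx":0,"ty":-35,"tz":20,"spin":0},{"hand":0,"tx":0,"ty":-35,"tz":16,"spin":0},{"hand":0,"tx":0,"ty":0,"tz":0,"spin":0},{"hand":0,"tx":0,"ty":0,"tz":0,"spin":0}]'
cat >> meas.py <<'E'
PL=(np.array([.5643,-.0131]),-.1864)
def shot(n):
    o=get_obs();m=camera_model('wrist');im=get_image('wrist');cv2.imwrite(f'pics/{n}.png',im)
    c,yaw,Ax,Ay,Pl=meas(im,m,PL,dbg=f'pics/{n}d.png')
    c0,a0=Pl; r=rel(c,yaw,Pl)
    Rm=R.from_rotvec(o['orientation']).as_matrix();t=o['eef_pos'][:2]
    print('t',o['time_s'],'tcp rel plate',rel(t,np.arctan2(Rm[1,1],Rm[0,1]),Pl),'z',o['eef_pos'][2]);print('foot rel PL',r)
    return c,yaw,Ax,Ay
E
python3 - <<'E'
from meas import *
shot('w4')
E
```

```text
time_s: 5.9
eef_pos: [0.4527, 0.0091, 0.3701]
orientation: [1.348, 1.113, -1.347]
ft_force: [0.2, 0.7, 0.3]
width: 0.0001
dots [[319.4, 16.2], [234.3, 27.9], [329.1, 152.2], [253.6, 161.3]]
dot rect [ 69.9 109.9]
y 556 [-0.00018 -0.     ] span [-0.139  0.14 ]
x 71 [0.00096 0.00032] span [-0.14  -0.106]
t 5.9 tcp rel plate [-113.75    1.1    -0.18] z 0.3700734318861332
foot rel PL [-19.91  -4.11   6.71]
```

View pics/w4d.png

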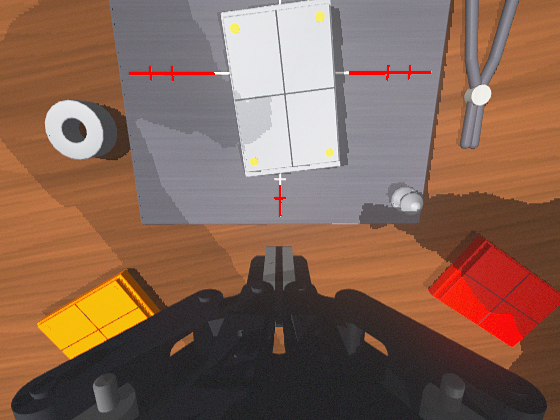

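```bash
python3 - <<'E'
from meas import *
m=camera_model('wrist')
for p,z in(((405,200),.055),((475,120),.01),((77,128),.028)): print(rel(ray(m,[p],z)[0,:2],0,PL)[:2])
E
python3 -m jog '[{"hand":0,"tx":0,"ty":25,"tz":42,"spin":0},{"hand":0,"tx":0,"ty":26,"tz":43,"spin":0},{"hand":0,"tx":40,"ty":0,"tz":0,"spin":0},{"hand":0,"tx":40,"ty":0,"tz":0,"spin":0},{"hand":0,"tx":40,"ty":0,"tz":0,"spin":0},{"hand":0,"tx":20,"ty":0,"tz":0,"spin":0},{"hand":0,"tx":10,"ty":0,"tz":0,"spin":0},{"hand":0,"tx":0,"ty":0,"tz":0,"spin":0}]'
python3 - <<'E'
from meas import *
o=get_obs();print(rel(o['eef_pos'][:2],0,PL)[:2])
E
```

```text
[-117.94 -124.07]
[ -42.35 -207.73]
[-48.91 205.39]
time_s: 6.75
eef_pos: [0.4869, -0.0842, 0.2188]
orientation: [1.347, 1.115, -1.348]
ft_force: [0.2, -0.5, 0.2]
width: -0.0003
[-62.92 -84.23]
```

Now the right-near tap, pushing towards +y (tool −z), from −84 to about −60.

```bash
python3 -m jog '[{"hand":0,"tx":0,"ty":0,"tz":-4,"spin":0},{"hand":0,"tx":0,"ty":0,"tz":-4,"spin":0},{"hand":0,"tx":0,"ty":0,"tz":-2,"spin":0},{"hand":0,"tx":0,"ty":0,"tz":-2,"spin":0},{"hand":0,"tx":0,"ty":0,"tz":-2,"spin":0}]';python3 -m jog '[{"hand":0,"tx":0,"ty":0,"tz":-2,"spin":0},{"hand":0,"tx":0,"ty":0,"tz":-2,"spin":0},{"hand":0,"tx":0,"ty":0,"tz":-2,"spin":0}]'; python3 -m jog '[{"hand":0,"tx":0,"ty":0,"tz":-2,"spin":0},{"hand":0,"tx":0,"ty":0,"tz":-1.5,"spin":0}]'
python3 - <<'E'
from meas import *
o=get_obs();print(rel(o['eef_pos'][:2],0,PL)[:2])
E
```

```text
time_s: 7.25
eef_pos: [0.4892, -0.0705, 0.22]
orientation: [1.348, 1.113, -1.347]
ft_force: [-0.5, -0.1, -0.0]
width: -0.0002
time_s: 7.55
eef_pos: [0.4902, -0.0648, 0.2197]
orientation: [1.348, 1.113, -1.348]
ft_force: [-2.2, -2.3, -0.1]
width: -0.0
time_s: 7.75
eef_pos: [0.4909, -0.0612, 0.2197]
orientation: [1.348, 1.113, -1.348]
ft_force: [-1.0, -2.0, -0.5]
width: 0.0001
[-63.22 -60.9 ]
```

```bash
python3 -m jog '[{"hand":0,"tx":0,"ty":0,"tz":14,"spin":0},{"hand":0,"tx":-45,"ty":0,"tz":0,"spin":0},{"hand":0,"tx":-45,"ty":-10,"tz":-15,"spin":0},{"hand":0,"tx":-30,"ty":-20,"tz":-30,"spin":0},{"hand":0,"tx":-30,"ty":-20,"tz":-30,"spin":0},{"hand":0,"tx":0,"ty":0,"tz":0,"spin":0},{"hand":0,"tx":0,"ty":0,"tz":0,"spin":0}]'
python3 - <<'E'
from meas import *
shot('w5')
E
```

```text
time_s: 8.45
eef_pos: [0.4534, 0.0086, 0.3702]
orientation: [1.348, 1.114, -1.345]
ft_force: [0.3, -0.7, 0.2]
width: 0.0003
dots [[317.8, 17.5], [232.0, 22.5], [319.3, 153.8], [243.5, 157.6]]
dot rect [ 70.  109.8]
y 592 [-0.00026  0.     ] span [-0.14  0.14]
x 72 [-0.00059 -0.0001 ] span [-0.139 -0.103]
t 8.45 tcp rel plate [-1.1303e+02  8.0000e-01 -1.0000e-01] z 0.370168334713225
foot rel PL [-17.67   1.03   2.83]
```

```bash
python3 -m jog '[{"hand":0,"tx":0,"ty":36,"tz":-20,"spin":0},{"hand":0,"tx":0,"ty":36,"tz":-20,"spin":0},{"hand":0,"tx":0,"ty":36,"tz":-20,"spin":0},{"hand":0,"tx":15,"ty":36,"tz":-14,"spin":0},{"hand":0,"tx":40,"ty":0,"tz":0,"spin":0},{"hand":0,"tx":40,"ty":0,"tz":0,"spin":0},{"hand":0,"tx":30,"ty":0,"tz":0,"spin":0},{"hand":0,"tx":15,"ty":0,"tz":0,"spin":0},{"hand":0,"tx":10,"ty":0,"tz":0,"spin":0},{"hand":0,"tx":0,"ty":0,"tz":0,"spin":0}]'
python3 - <<'E'
from meas import *
o=get_obs();print(rel(o['eef_pos'][:2],0,PL)[:2])
E
```

```text
time_s: 9.5
eef_pos: [0.6088, 0.0529, 0.2191]
orientation: [1.348, 1.113, -1.349]
ft_force: [-0.1, 0.8, -0.4]
width: -0.0002
[31.46 73.11]
```

```bash
python3 -m jog '[{"hand":0,"tx":0,"ty":0,"tz":4,"spin":0},{"hand":0,"tx":0,"ty":0,"tz":3,"spin":0},{"hand":0,"tx":0,"ty":0,"tz":2,"spin":0},{"hand":0,"tx":0,"ty":0,"tz":1.5,"spin":0},{"hand":0,"tx":0,"ty":0,"tz":1.5,"spin":0},{"hand":0,"tx":0,"ty":0,"tz":1.5,"spin":0},{"hand":0,"tx":0,"ty":0,"tz":1,"spin":0},{"hand":0,"tx":0,"ty":0,"tz":0,"spin":0}]'
python3 - <<'E'
from meas import *
o=get_obs();print(rel(o['eef_pos'][:2],0,PL)[:2])
E
python3 -m jog '[{"hand":0,"tx":0,"ty":0,"tz":-13,"spin":0},{"hand":0,"tx":-45,"ty":0,"tz":0,"spin":0},{"hand":0,"tx":-45,"ty":-10,"tz":0,"spin":0},{"hand":0,"tx":-30,"ty":-32,"tz":15,"spin":0},{"hand":0,"tx":-30,"ty":-32,"tz":15,"spin":0},{"hand":0,"tx":0,"ty":-36,"tz":20,"spin":0},{"hand":0,"tx":0,"ty":-36,"tz":22,"spin":0},{"hand":0,"tx":0,"ty":0,"tz":0,"spin":0},{"hand":0,"tx":0,"ty":0,"tz":0,"spin":0}]'
python3 - <<'E'
from meas import *
shot('w6')
E
```

```text
time_s: 10.3
eef_pos: [0.6059, 0.0391, 0.2197]
orientation: [1.348, 1.113, -1.348]
ft_force: [1.3, 1.5, 1.1]
width: -0.0002
[31.25 59.02]
time_s: 11.2
eef_pos: [0.4515, 0.0092, 0.37]
orientation: [1.348, 1.113, -1.348]
ft_force: [0.4, 0.3, 0.4]
width: -0.0001
dots [[322.8, 17.0], [236.8, 19.2], [320.3, 153.8], [244.1, 155.3]]
dot rect [ 70.  109.9]
y 655 [-1.e-04 -2.e-05] span [-0.139  0.14 ]
x 75 [-0.00252 -0.00027] span [-0.139 -0.105]
t 11.2 tcp rel plate [-115.02    1.05   -0.21] z 0.36999493109694936
foot rel PL [-18.87  -1.37   1.01]
```

```bash
python3 -m jog '[{"hand":0,"tx":0,"ty":25,"tz":36,"spin":0},{"hand":0,"tx":0,"ty":25,"tz":36,"spin":0},{"hand":0,"tx":40,"ty":0,"tz":0,"spin":0},{"hand":0,"tx":40,"ty":0,"tz":0,"spin":0},{"hand":0,"tx":40,"ty":0,"tz":0,"spin":0},{"hand":0,"tx":20,"ty":0,"tz":0,"spin":0},{"hand":0,"tx":10,"ty":0,"tz":0,"spin":0},{"hand":0,"tx":0,"ty":0,"tz":0,"spin":0}]'
python3 - <<'E'
from meas import *
o=get_obs();print(rel(o['eef_pos'][:2],0,PL)[:2])
E
```

```text
time_s: 12.05
eef_pos: [0.4873, -0.0711, 0.2188]
orientation: [1.347, 1.115, -1.348]
ft_force: [0.4, 0.6, 1.7]
width: -0.0003
[-64.91 -71.22]
```

```bash
python3 -m jog '[{"hand":0,"tx":0,"ty":0,"tz":-4,"spin":0},{"hand":0,"tx":0,"ty":0,"tz":-3,"spin":0},{"hand":0,"tx":0,"ty":0,"tz":-1.5,"spin":0},{"hand":0,"tx":0,"ty":0,"tz":-1,"spin":0},{"hand":0,"tx":0,"ty":0,"tz":-1,"spin":0},{"hand":0,"tx":0,"ty":0,"tz":-1,"spin":0},{"hand":0,"tx":0,"ty":0,"tz":-0.4,"spin":0},{"hand":0,"tx":0,"ty":0,"tz":0,"spin":0}]'
python3 - <<'E'
from meas import *
o=get_obs();print(rel(o['eef_pos'][:2],0,PL)[:2])
E
python3 -m jog '[{"hand":0,"tx":0,"ty":0,"tz":13,"spin":0},{"hand":0,"tx":-45,"ty":0,"tz":0,"spin":0},{"hand":0,"tx":-45,"ty":-10,"tz":-15,"spin":0},{"hand":0.6,"tx":-30,"ty":-20,"tz":-30,"spin":0},{"hand":0.6,"tx":-30,"ty":-20,"tz":-27,"spin":0},{"hand":0.6,"tx":0,"ty":-10,"tz":0,"spin":0},{"hand":0.6,"tx":0,"ty":0,"tz":0,"spin":0},{"hand":0.6,"tx":0,"ty":0,"tz":0,"spin":0}]'
python3 - <<'E'
from meas import *
shot('w7')
E
```

```text
time_s: 12.85
eef_pos: [0.4892, -0.0597, 0.2197]
orientation: [1.348, 1.113, -1.348]
ft_force: [-1.3, -2.9, 1.1]
width: -0.0005
[-65.21 -59.72]
time_s: 13.65
eef_pos: [0.4418, 0.0088, 0.3695]
orientation: [1.348, 1.113, -1.349]
ft_force: [0.6, -0.0, -0.3]
width: 0.0513
dots [[232.8, 4.5], [320.0, 4.0], [238.8, 143.9], [315.6, 143.6]]
dot rect [ 69.8 109.7]
y 531 [1.8e-04 1.0e-05] span [-0.139  0.139]
x 78 [0.00925 0.00094] span [-0.14  -0.105]
t 13.65 tcp rel plate [-124.48   -1.22   -0.25] z 0.3694749378972541
foot rel PL [-18.71  -0.33   0.02]
```

View pics/w7d.png

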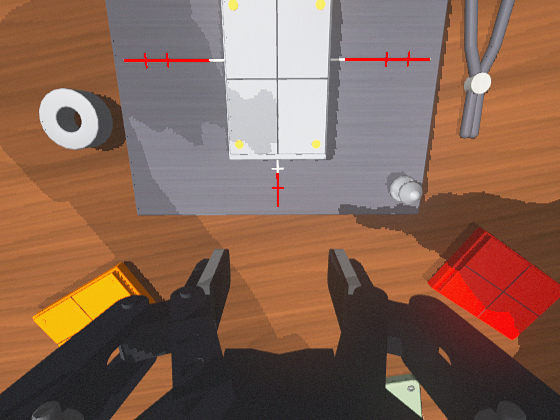

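```bash
python3 -m jog '[{"hand":0.6,"tx":35,"ty":3,"tz":-0.9,"spin":-0.25},{"hand":0.6,"tx":40,"ty":3,"tz":0,"spin":0},{"hand":0.6,"tx":40,"ty":0,"tz":0,"spin":0},{"hand":0.6,"tx":20,"ty":0,"tz":0,"spin":0},{"hand":0.6,"tx":12,"ty":0,"tz":0,"spin":0},{"hand":0.6,"tx":6,"ty":0,"tz":0,"spin":0},{"hand":0.6,"tx":0,"ty":0,"tz":0,"spin":0}]'
cat > w.py <<'E'
from meas import *
import sys
o=get_obs();Rm=R.from_rotvec(o['orientation']).as_matrix()
print('tcp',rel(o['eef_pos'][:2],np.arctan2(Rm[1,1],Rm[0,1]),PL),'F tool',np.round(Rm.T@o['ft_force'],2),'t',o['time_s'])
if len(sys.argv)>1: cv2.imwrite('pics/'+sys.argv[1]+'.png',get_image('wrist'))
E
python3 w.py w8
```

```text
time_s: 14.4
eef_pos: [0.4476, 0.0088, 0.216]
orientation: [1.345, 1.116, -1.346]
ft_force: [0.1, -0.3, 0.7]
width: 0.0511
tcp [-1.1876e+02 -1.3000e-01 -2.0000e-02] F tool [-0.71  0.15  0.28] t 14.4
```

View pics/w8.png

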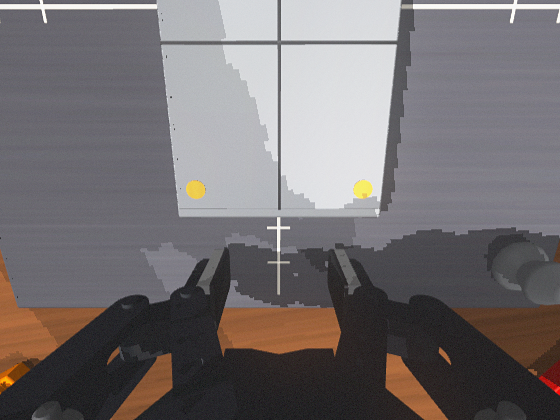

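The two fingers (tips at about (225,250) and (335,250)) are square behind the near end of the foot and centred on the line. Contact should come after about 19 mm and home after about 38 mm.

```bash
python3 -m jog '[{"hand":0.6,"tx":0,"ty":5,"tz":0,"spin":0},{"hand":0.6,"tx":0,"ty":5,"tz":0,"spin":0},{"hand":0.6,"tx":0,"ty":3,"tz":0,"spin":0},{"hand":0.6,"tx":0,"ty":2,"tz":0,"spin":0},{"hand":0.6,"tx":0,"ty":2,"tz":0,"spin":0},{"hand":0.6,"tx":0,"ty":2,"tz":0,"spin":0},{"hand":0.6,"tx":0,"ty":2,"tz":0,"spin":0},{"hand":0.6,"tx":0,"ty":2,"tz":0,"spin":0}]';python3 w.py; python3 -m jog '[{"hand":0.6,"tx":0,"ty":2,"tz":0,"spin":0},{"hand":0.6,"tx":0,"ty":2,"tz":0,"spin":0},{"hand":0.6,"tx":0,"ty":2,"tz":0,"spin":0},{"hand":0.6,"tx":0,"ty":2,"tz":0,"spin":0}]';python3 w.py w9
```

```text
time_s: 15.25
eef_pos: [0.4699, 0.0052, 0.2167]
orientation: [1.344, 1.117, -1.345]
ft_force: [-4.2, 1.1, 1.4]
width: 0.051
tcp [-9.612e+01  4.600e-01  5.000e-02] F tool [-1.37 -4.34 -0.35] t 15.25
time_s: 15.65
eef_pos: [0.4781, 0.0037, 0.2167]
orientation: [1.345, 1.116, -1.345]
ft_force: [-3.3, -0.1, -0.3]
width: 0.0512
tcp [-8.781e+01  4.900e-01  5.000e-02] F tool [ 0.33 -3.22  0.72] t 15.65
```

View pics/w9.png

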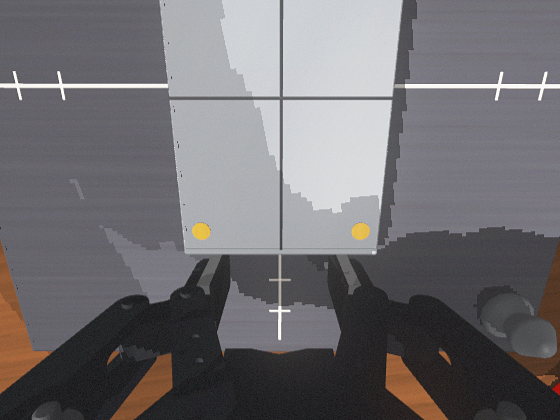

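```bash
python3 -m jog '[{"hand":0.6,"tx":0,"ty":1.5,"tz":0,"spin":0},{"hand":0.6,"tx":0,"ty":1.5,"tz":0,"spin":0},{"hand":0.6,"tx":0,"ty":1,"tz":0,"spin":0},{"hand":0.6,"tx":0,"ty":0.5,"tz":0,"spin":0}]';python3 w.py; python3 -m jog '[{"hand":0.6,"tx":0,"ty":0.5,"tz":0,"spin":0},{"hand":0.6,"tx":0,"ty":0.4,"tz":0,"spin":0}]';python3 w.py
```

```text
time_s: 16.1
eef_pos: [0.4824, 0.0028, 0.2167]
orientation: [1.345, 1.116, -1.345]
ft_force: [-2.4, -0.0, 0.6]
width: 0.0514
tcp [-8.339e+01  4.800e-01  4.000e-02] F tool [-0.56 -2.4   0.46] t 16.1
time_s: 16.3
eef_pos: [0.4833, 0.0027, 0.2167]
orientation: [1.345, 1.116, -1.345]
ft_force: [-2.9, 0.3, 0.2]
width: 0.051
tcp [-8.254e+01  4.700e-01  5.000e-02] F tool [-0.22 -2.9   0.27] t 16.3
```

```bash
for i in 1; do python3 -m jog '[{"hand":0.6,"tx":0,"ty":0.3,"tz":0,"spin":0},{"hand":0.6,"tx":0,"ty":0.3,"tz":0,"spin":0}]' >/dev/null;python3 w.py;  python3 -m jog '[{"hand":0.6,"tx":0,"ty":0.3,"tz":0,"spin":0}]'>/dev/null;python3 w.py; python3 -m jog '[{"hand":0.6,"tx":0,"ty":0.2,"tz":0,"spin":0}]'>/dev/null; python3 w.py xa;done
```

```text
tcp [-8.196e+01  4.800e-01  4.000e-02] F tool [ 0.57 -1.8  -0.05] t 16.5
tcp [-8.164e+01  4.700e-01  4.000e-02] F tool [-0.87 -2.38 -0.6 ] t 16.6
tcp [-8.143e+01  5.000e-01  4.000e-02] F tool [ 0.81 -2.13  0.84] t 16.7
```

View pics/xa.png

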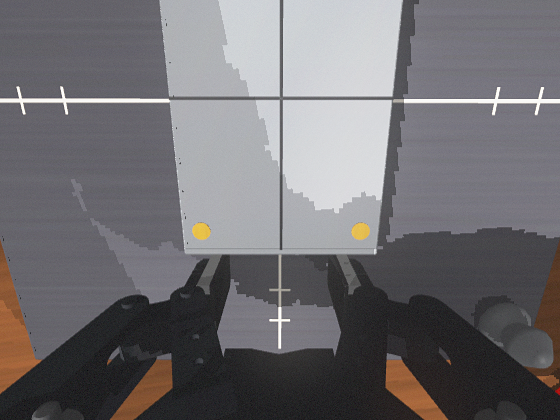

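The foot's cross mark at (281,98) nearly covers the scribed crossing, and there is no force rise at the pin yet. I'll go on in fine steps.

```bash
python3 -m jog '[{"hand":0.6,"tx":0,"ty":0.2,"tz":0,"spin":0}]' >/dev/null;python3 w.py;  python3 -m jog '[{"hand":0.6,"tx":0,"ty":0.2,"tz":0,"spin":0}]'>/dev/null;python3 w.py; python3 -m jog '[{"hand":0.6,"tx":0,"ty":0.2,"tz":0,"spin":0}]'>/dev/null; python3 w.py;python3 -m jog '[{"hand":0.6,"tx":0,"ty":0.2,"tz":0,"spin":0}]'>/dev/null; python3 w.py
```

```text
tcp [-8.127e+01  4.800e-01  4.000e-02] F tool [ 1.11 -2.23 -0.03] t 16.85
tcp [-8.108e+01  5.300e-01  5.000e-02] F tool [-0.65 -3.59 -0.25] t 16.95
tcp [-8.098e+01  4.900e-01  5.000e-02] F tool [ 0.02 -4.43 -0.83] t 17.05
tcp [-8.089e+01  4.700e-01  4.000e-02] F tool [-2.07 -5.63 -0.13] t 17.15
```

```bash
python3 -m jog '[{"hand":0.6,"tx":0,"ty":0.2,"tz":0,"spin":0}]' >/dev/null;python3 w.py;  python3 -m jog '[{"hand":0.6,"tx":0,"ty":0.1,"tz":0,"spin":0}]'>/dev/null;python3 w.py
```

```text
tcp [-8.081e+01  4.900e-01  5.000e-02] F tool [-2.12 -7.23  0.13] t 17.25
tcp [-8.074e+01  5.000e-01  5.000e-02] F tool [-2.55 -7.45  0.19] t 17.35
```

```bash
python3 -m jog '[{"hand":0.6,"tx":0,"ty":0.2,"tz":0,"spin":0}]' >/dev/null;python3 w.py;  python3 -m jog '[{"hand":0.6,"tx":0,"ty":0.1,"tz":0,"spin":0},{"hand":0.6,"tx":0,"ty":0,"tz":0,"spin":0}]'>/dev/null;python3 w.py; python3 -m jog '[{"hand":0.6,"tx":0,"ty":0,"tz":0,"spin":0},{"hand":0.6,"tx":0,"ty":0,"tz":0,"spin":0}]' >/dev/null;python3 w.py
```

```text
tcp [-8.067e+01  4.900e-01  5.000e-02] F tool [-3.07 -8.51  0.5 ] t 17.45
tcp [-8.063e+01  4.800e-01  5.000e-02] F tool [-4.05 -8.79  0.14] t 17.65
tcp [-8.065e+01  5.100e-01  5.000e-02] F tool [-3.32 -8.15  0.73] t 17.85
```

```bash
python3 -m jog '[{"hand":0.6,"tx":0,"ty":0.1,"tz":0,"spin":0},{"hand":0.6,"tx":0,"ty":0,"tz":0,"spin":0},{"hand":0.6,"tx":0,"ty":0,"tz":0,"spin":0},{"hand":0.6,"tx":0,"ty":0,"tz":0,"spin":0}]' >/dev/null;python3 w.py;python3 -m jog '[{"hand":0.6,"tx":0,"ty":0,"tz":0,"spin":0},{"hand":0.6,"tx":0,"ty":0,"tz":0,"spin":0},{"hand":0.6,"tx":0,"ty":0,"tz":0,"spin":0},{"hand":0.6,"tx":0,"ty":0,"tz":0,"spin":0},{"hand":0.6,"tx":0,"ty":0,"tz":0,"spin":0},{"hand":0.6,"tx":0,"ty":0,"tz":0,"spin":0}]' >/dev/null;python3 w.py
python3 -m jog '[{"hand":0.6,"tx":0,"ty":-1,"tz":0,"spin":0},{"hand":0.6,"tx":0,"ty":-2,"tz":0,"spin":0},{"hand":0.6,"tx":0,"ty":-8,"tz":0,"spin":0},{"hand":0.6,"tx":0,"ty":-20,"tz":0,"spin":0},{"hand":0.6,"tx":-45,"ty":0,"tz":0,"spin":0},{"hand":0.6,"tx":-45,"ty":0,"tz":0,"spin":0},{"hand":0.6,"tx":-45,"ty":0,"tz":0,"spin":0},{"hand":0.6,"tx":-15,"ty":0,"tz":0,"spin":0},{"hand":0.6,"tx":0,"ty":0,"tz":0,"spin":0},{"hand":0.6,"tx":0,"ty":0,"tz":0,"spin":0}]'
python3 - <<'E'
from meas import *
shot('wb')
cv2.imwrite('pics/sceneb.png',get_image('scene'));cv2.imwrite('pics/topb.png',get_image('top'))
E
```

```text
tcp [-8.058e+01  4.900e-01  5.000e-02] F tool [-4.33 -9.43  0.23] t 18.25
tcp [-8.06e+01  4.90e-01  5.00e-02] F tool [-3.33 -9.75 -0.25] t 18.85
time_s: 19.85
eef_pos: [0.4551, 0.0081, 0.3663]
orientation: [1.345, 1.116, -1.344]
ft_force: [0.2, 0.4, 0.1]
width: 0.0513
dots [[240.6, 137.7], [318.9, 137.7]]Traceback (most recent call last):
  File "<stdin>", line 2, in <module>
  File "meas.py", line 49, in shot
    c,yaw,Ax,Ay,Pl=meas(im,m,PL,dbg=f'pics/{n}d.png')
                   ~~~~^^^^^^^^^^^^^^^^^^^^^^^^^^^^^^
  File "meas.py", line 20, in meas
    q=best[1];c=q.mean(0);r=best[2]
      ~~~~^^^
TypeError: 'NoneType' object is not subscriptable
```

```bash
python3 -m jog '[{"hand":0.6,"tx":-40,"ty":15,"tz":0,"spin":0},{"hand":0.6,"tx":0,"ty":25,"tz":0,"spin":0},{"hand":0.6,"tx":0,"ty":0,"tz":0,"spin":0},{"hand":0.6,"tx":0,"ty":0,"tz":0,"spin":0}]'
python3 - <<'E'
from meas import *
shot('wc')
cv2.imwrite('pics/scenec.png',get_image('scene'))
E
```

```text
time_s: 20.3
eef_pos: [0.4945, 0.0004, 0.4054]
orientation: [1.344, 1.117, -1.347]
ft_force: [0.2, -0.6, -0.2]
width: 0.0513
dots [[242.5, 58.8], [316.0, 58.9], [246.1, 173.5], [312.1, 173.4]]
dot rect [ 69.8 109.9]
y 449 [-0.00064  0.00031] span [-0.14  0.14]
x 142 [-0.0016 -0.    ] span [-0.14   0.111]
t 20.3 tcp rel plate [-7.112e+01  3.700e-01  2.000e-02] z 0.40540605899930254
foot rel PL [ 0.27 -0.42  0.  ]
```

View pics/wcd.png

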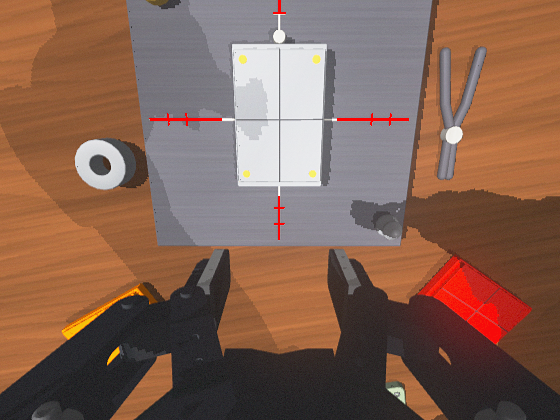

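View pics/scenec.png

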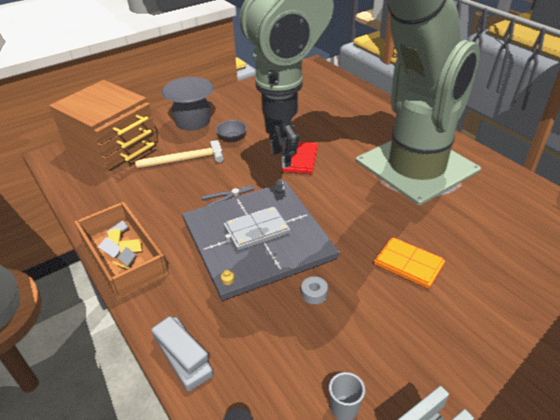

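The foot sits at the pin (279,37), centred on both scribed lines: x +0.3 mm, y −0.4 mm, yaw 0.0°. The robot is clear of it and the bystanders are where they were.

```bash
python3 -c "
from bench import *;print(hand_in())"
```

```text
the job is handed in; nothing more can be done
None
```

The foot is home on the stop pin and true to the line. I handed the job in at about 20 s of the allowed 56 s, and no verdict was reported.

- **Tapping:** four taps with the shut fingers, left first: left, right, left, right. They brought the foot from 9.5 mm off the line and 15° askew to −0.3 mm and 0.0°, and I checked that with the fingers lifted clear.
- **Pushing home:** I pushed with both finger edges square on the near end until the force rose at the pin. I held it about 1.2 s, with 8–10 N measured along the line, then backed off and lifted clear. The largest total force I read was about 10.4 N, but I only read the force at the end of each short move.
- **Last check (wrist camera):** the foot was +0.3 mm along the line from home, −0.4 mm beside it and 0.0° off, with no force on the arm beyond noise. In the wrist and scene views the bystanders looked unmoved; I judged that by eye only.
- **Failed check:** my first look after backing off saw only two of the four corner dots because the camera was too far back. I repeated it from farther forward and higher.
- **Small disagreement:** the final fit of the scribed line differed from my earlier one by about 0.3 mm, well inside the limits.

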